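# Pack the instrument handle and close the case

## Task

Draw the steel instrument handle out of its drying sleeve by the end that sticks out, lay it on the blue drape clear of the sleeve and let go of it; then take it again by its square middle and press it down between the two spring clips in the open instrument case until it snaps fully home. After that, lift the knee of the folding lid stay past centre to unlock it, and lower the lid gently until it is fully closed. Leave the other things on the table where they are.

Things in the scene. Friction and masses are not known exactly. Their poses are not given: they have to be found in the camera images.
- handle: Loose steel instrument handle, 120 mm long, 0.14 kg. Its middle 50 mm is square, 24 x 24 mm, finely grooved; each end beyond is round, 22 mm across, 35 mm long, its last 4 mm chamfered to a flat face 6 mm across. Ends alike. Origin at its centre, x along it. It starts level in the sleeve, axis 28 mm above the table, one end showing; lying on the drape its axis is 14 mm above the table.
- sleeve: Drying sleeve: fixed steel tunnel 75 mm long, 48 wide, 51 high, standing on the drape. Origin under it, on the drape; its mouth is 35 mm from there towards its -x (roughly towards the robot), its back is closed. Tunnel 32 mm wide, floor 14 mm above the drape. The handle's centre starts 26 mm towards -x, so 51 mm of it show; it draws out straight along -x and is free after about 70 mm.
- drape: Thin blue sheet, 2 mm thick, fixed flat on the table, 400 mm along world x, 460 mm along y; origin under its centre. It is clear for at least 170 mm straight out from the sleeve's mouth.
- case: Open aluminium instrument case, fixed, 220 x 220 mm, rim 65 mm above the table, walls and floor 5 mm. Origin under its centre, z up. The lid is hinged along its -y side; the stay is outside its +x side (away from the robot). A loose vial stands in it near x +55, y -70 mm; a divider 35 mm high runs along x 0 from y -80 to -10 mm.
- clip_seat (a point): Where the handle's centre must come, lying along this x axis (axes as the case): case x 0, y +30, z 45 mm. Two black V-saddles, 10 mm wide, at x +-40 mm carry its round ends and centre it by a few mm. 70 mm are free between them for fingers on the square middle; the floor is 40 mm below this point.
- clip_far: One of the two alike spring clips: steel leaves 18 mm wide at case x +-60 mm (this: +x), up to 58 mm above the table, hinged at the foot, each with an inward bead 10 mm above the seated handle's axis. The handle's ends, pressed straight down, spread both by about 3 mm; the push rises to about 10 N, then they snap over the ends. Origin at the foot.
- stay_grip (a point): Middle of the release bar at the stay's knee: a round steel bar 14 mm across, level along the case's x, from 10 to 90 mm beyond the case's +x side. The point is on its axis, 53 mm beyond that side, 126 mm above the table at the start. The bar belongs to the stay's long link and swings with it about stay_pivot.
- stay_pivot (a point): Fixed point on the axis (case x) of the long link's lower pivot, at the same case x as stay_grip; case y +80, z 55 mm. The bar moves on an arc of radius 142 mm about it. At the start the bar is up and towards -y from it; unlocking moves the bar up and towards +y.
- knee (a joint): Bend of the stay's knee, rad: 0 = locked on its stop, sagging just below straight; 0.24 = dead centre, links in line; above it the stay is unlocked and folds on as the lid comes down (about 3.07 when closed). About 11 mm of travel of the bar reaches centre, 47 mm about 0.95. A few newtons lift it; let go above 0.4 it stays there.
- lid (a joint): Lid, rad: 0 = propped open by the locked stay, 80 degrees up from closed; grows as it is lowered; 1.40 = fully closed on the rim. The hinge is stiff: the lid stays where it is left, and lowering it takes about 3 N at its edge. With the stay locked it cannot be lowered.
- lid_hinge (a point): Middle of the lid's hinge line, on the case rim at case y -110, z 65 mm; the axis is the case's x.
- lid_edge (a point): Middle of the lid's free edge, on its outer face. The lid is a flat plate 220 x 220 x 10 mm; its inner face passes through the hinge line, its outer face (away from the case while open, on top when closed) is 10 mm outside that, this edge 220 mm from the hinge line. When closed this point is 75 mm above the table.
- spray: Bystander: clear plastic bottle with a white cap, 60 mm across, 190 mm tall; origin under it.
- vial: Bystander: small capped glass vial, 32 mm across, 45 mm tall, standing in the case; origin under it.
- gauze: Bystander: paper gauze pack, 80 x 50 x 28 mm, on the drape; origin under it.
- clearbox1: Bystander: flat clear plastic box, 110 x 110 x 35 mm; origin under it.
- clearbox2: Bystander: another such clear box.
- cup: Bystander: steel cup, 70 mm across, 75 mm tall; origin under it.
- jar: Bystander: amber glass jar with a white cap, 52 mm across, 65 mm tall; origin under it.

How it is judged:
On the way, in this order (a step that is already met when the one before it is completed fails the run):
1. the handle lies on the drape, clear of the sleeve and let go (height (world z) of handle below 0.019 m and x of handle in the frame of sleeve below -0.094 m and angle between handle's own x axis and vertical above 1.45 rad and linear speed of handle below 0.03 m/s and contact force between the fingers and handle below 0.1 N and world x of handle between 0.34 and 0.74 m and world y of handle between 0.03 and 0.49 m), for 0.1 s.
2. the handle is snapped home between the clips and let go (x of handle in the frame of clip_seat between -0.006 and 0.006 m and y of handle in the frame of clip_seat between -0.004 and 0.004 m and z of handle in the frame of clip_seat between -0.0035 and 0.0035 m and angle between the x axis of handle and the x axis of clip_seat, either way round below 0.09 rad and contact force between the fingers and handle below 0.1 N), for 0.1 s.
3. the stay's knee is lifted past centre with the lid still up (value of joint knee above 0.4 rad and value of joint lid below 0.7 rad), for 0.05 s.
4. the lid is closed (value of joint lid above 1.35 rad), for 0.2 s.
At the end, for the whole second after the job is handed in: The handle lies let go in the clips, its centre within 6 mm along its length, 4 mm sideways and 3.5 mm in height of the seat and within 0.09 rad of its direction; the lid is closed to within 0.05 rad, at rest and not touched (all of step 2 and value of joint lid above 1.35 rad and velocity of joint lid below 0.05 rad/s and linear speed of handle below 0.02 m/s and contact force between the fingers and lid below 0.1 N).
It fails at once if the lid is swung or slammed (faster than 2.5 rad/s) (velocity of joint lid above 2.5 rad/s).
It fails at once if a bystander (bottle, vial, gauze, clear boxes, cup or jar) is moved more than 40 mm (distance of any of spray, vial, gauze, clearbox1, clearbox2, cup, jar from where it was at the start of the episode above 0.04 m).
It also fails if it takes over 70 s, if anything falls off the work surface, if the arm or the gripper's body presses on something with over 40 N, if the wrist force passes 120 N, or if a joint passes its speed limit or range.

## Robot

A 6-joint arm with a two-finger parallel gripper is mounted at the origin on the work surface. World frame = base frame: x ahead of the robot, y to its left, z up, the work surface at z = 0. Lengths are in m, angles in rad, forces in N, time in s.
With the tool pointing down it reaches from about 0.3 to 0.85 m from the base axis. Payload 4.2 kg.
Tool frame: the origin (TCP) lies at the very end of the fingers, on their centre line; the grasp point (between the pads) lies 19 mm behind it; z points along the fingers, x is the direction in which the jaws open and shut, and the axes are right-handed (so a half turn about z gives the same grasp; the last joint's range is limited). The gripper opens to 91 mm and grips with 3 to 60 N. Pads are 32 mm wide; open, the fingers measure 118 mm over their backs; the gripper's body (76 mm by 178 mm) begins 60 mm behind the grasp point.
Start: joints at [1.165, 0.32, 1.565, -0, 1.257, -0.02], TCP at [0.216, 0.533, 0.214] pointing down, gripper open.
Joint ranges: [-3.11, 3.11], [-0.84, 2.01], [0.21, 2.61], [-1.34, 4.49], [0.05, 2.63], [-2.56, 2.56]. Speed limits (rad/s): [2.57, 2.57, 3.14, 3.14, 3.14, 3.14].

## Interface

Orientations are given as [roll, pitch, yaw] about the fixed x, y, z axes, in that order (R = Rz(yaw) Ry(pitch) Rx(roll)).
In Python, from workcell import manip, grab_frame gives the robot as it stands. The module is installed in compiled form; this text tells all that it offers.
- The arm moves only by the tool arm_command, never from a script. Its argument "motion" is one flat list of numbers, 7 for each row, row after row: the closure, from -1 (fully open) to 1 (shut), so that 0 is half open, then the shift along the world's x, y, z in units of 25 mm (1.0 is 25 mm), then the turn, a rotation vector about the world's x, y, z in units of 6 degrees (1.0 is 6 degrees). A call has 1 to 10 rows; each row is the pose to reach, as a shift and turn from the pose measured when the call began; what a row does not reach only later rows make up. A row lasts 1/8 s, in which the tool goes at most 62.5 mm and 10.7 degrees, less where a joint would pass 70% of its speed; a pose out of reach is approached as far as the arm can. A call with a gripper value outside its range is refused whole. The fingers move at their own pace and stop on an object; "newtons" is the grip in N (left out, the last holds). Time passes only in rows, so rows that repeat a pose let the fingers close. It gives the time, the measured TCP pose, the force and the opening at its end, in the units of the state.
- manip.sense(): the state, without advancing time (a new reading comes with each control period).
- grab_frame(name): name is "scene" or "top" or "wrist"; returns a dict with "frame" (384x512x3 uint8, blue, green, red), "K" (3x3 intrinsics, pixels), "dist" ([k1, k2, p1, p2, k3] as OpenCV has them; the pictures are not rectified), "T" (4x4, takes a point from camera to world coordinates). Camera axes: x right, y down, z forward; pixel columns grow to the right and rows downward; lengths in m; the calibration is good to about 2 mm. A picture is of the moment at which its call begins. There is no depth.
- manip.close_job(): hands the job in, once; it reports no verdict.
The state is a dict: "time_s": time; "q": joint angles; "dq": joint speeds; "joint_torque": joint torques, N m; "eef_pos": TCP position; "ee_rot": TCP orientation; "contact_force": force on the tool from outside, world axes, zero at the start; "wrist_torque": the same for the moment, N m; "gripper_width": opening from 0.0 (shut) to 1.0 (fully open).
Only numpy, scipy, OpenCV 4.12 (cv2) and the standard library are available. Lean on these libraries where they do the work, as an engineer would, in place of code of your own. Each camera call takes 0.05 s, during which the arm holds its last target.

## Working session

There is one attempt and no reset: what is moved stays moved. The work goes in short steps, Python scripts to look and compute and a tool call to move; the robot and the scene stay as the last step left them, time stands still between calls to the robot, and variables do not carry over. Pictures are saved under pics/ and viewed, and the job is handed in when it is done.

Besides the shell and the picture viewer there is one more tool, called after "Request:" in YAML: its name, and indented under it one key for each argument. arm_command: Moves the arm, as the interface text tells. Its arguments: {"type":"object","properties":{"motion":{"type":"array"},"newtons":{"type":"number"}},"required":["motion"]}

```bash
mkdir -p pics
cat > h.py <<'E'
import numpy as np, cv2
from workcell import manip, grab_frame
def save(n,f): cv2.imwrite('pics/%s.png'%n,f['frame'])
def ray(f,uv):
    p=cv2.undistortPoints(np.array([[uv]],float),np.array(f['K'],float),np.array(f['dist'],float))[0,0]
    T=np.array(f['T']);return T[:3,3],T[:3,:3]@np.array([p[0],p[1],1.])
def onz(f,uv,z):
    o,d=ray(f,uv);return o+d*(z-o[2])/d[2]
def two(f1,u1,f2,u2):
    o1,d1=ray(f1,u1);o2,d2=ray(f2,u2)
    A=np.stack([d1,-d2],1);s=np.linalg.lstsq(A,o2-o1,rcond=None)[0]
    a=o1+d1*s[0];b=o2+d2*s[1];return (a+b)/2,np.linalg.norm(a-b)
def proj(f,P):
    T=np.array(f['T']);Ti=np.linalg.inv(T)
    r=cv2.Rodrigues(Ti[:3,:3])[0]
    return cv2.projectPoints(np.array(P,float).reshape(-1,3),r,Ti[:3,3],np.array(f['K'],float),np.array(f['dist'],float))[0][:,0]
E
python3 - <<'E'
from h import *
import pickle
F={}
for n in ['scene','top','wrist']:
    F[n]=grab_frame(n);save(n+'0',F[n]);print(n,np.round(F[n]['T'],3).tolist(),np.round(F[n]['K'],1).tolist())
pickle.dump(F,open('F0.pkl','wb'))
print(manip.sense())
E
```

```text
scene [[-0.836, 0.438, -0.33, 1.109], [0.548, 0.654, -0.521, 0.854], [-0.012, -0.616, -0.787, 1.489], [0.0, 0.0, 0.0, 1.0]] [[390.2, 0.0, 260.6], [0.0, 390.2, 194.6], [0.0, 0.0, 1.0]]
top [[0.03, -0.996, 0.082, 0.447], [-0.999, -0.029, 0.014, -0.028], [-0.012, -0.082, -0.997, 1.869], [0.0, 0.0, 0.0, 1.0]] [[469.0, 0.0, 261.3], [0.0, 469.0, 193.0], [0.0, 0.0, 1.0]]
wrist [[0.376, 0.893, 0.248, 0.146], [0.927, -0.361, -0.104, 0.561], [-0.003, 0.269, -0.963, 0.384], [0.0, 0.0, 0.0, 1.0]] [[279.4, 0.0, 260.6], [0.0, 279.4, 191.3], [0.0, 0.0, 1.0]]
{'time_s': 0.15, 'q': array([ 1.16499131e+00,  3.20141100e-01,  1.56538057e+00, -1.69413600e-05,
        1.25741141e+00, -2.00351242e-02]), 'dq': array([-0.0011604 , -0.00185283, -0.00157663, -0.00155442,  0.00228069,
        0.00019468]), 'joint_torque': array([ 8.23540049e-04, -4.12769330e+01, -2.32154596e+01,  7.26510677e-02,
        4.33096953e-02, -1.23664340e-04]), 'eef_pos': array([0.21623032, 0.53238557, 0.21332277]), 'ee_rot': array([-3.14158191e+00,  1.34047995e-03,  1.18503167e+00]), 'contact_force': array([ 0.18087638, -0.64906511, -0.20150396]), 'wrist_torque': array([-2.92184358e-02,  3.78008124e-05,  1.04567190e-02]), 'gripper_width': 0.9958289943569301}
```

View pics/scene0.png

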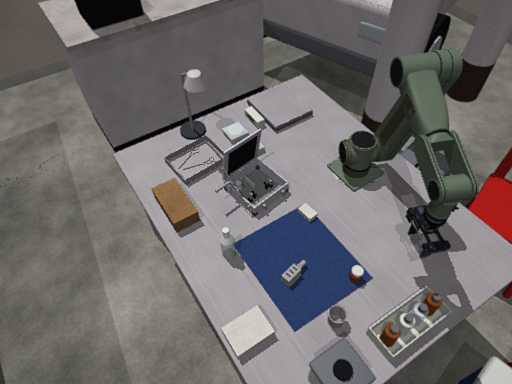

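View pics/top0.png

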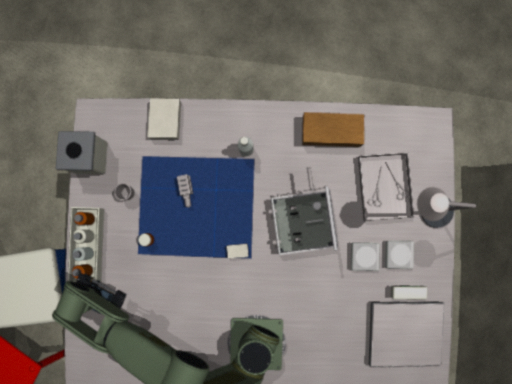

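View pics/wrist0.png

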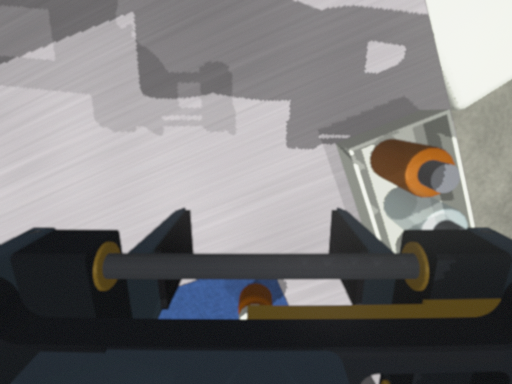

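The scene view shows the sleeve near (293,272) and the case near (256,183). In the top view the sleeve is near (184,188) and the case near (303,222). I'll zoom in on both.

Run:
```python
from h import *
import pickle
F=pickle.load(open('F0.pkl','rb'))
def crop(n,x0,y0,w,h,s,out):
    c=F[n]['frame'][y0:y0+h,x0:x0+w];cv2.imwrite('pics/'+out,cv2.resize(c,None,fx=s,fy=s,interpolation=cv2.INTER_CUBIC))
crop('top',160,160,60,60,10,'t_sl.png')
crop('top',255,160,100,100,6,'t_case.png')
crop('scene',215,125,90,95,6,'s_case.png')
crop('scene',265,245,60,50,10,'s_sl.png')
```

```text
(no output)
```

View pics/t_sl.png

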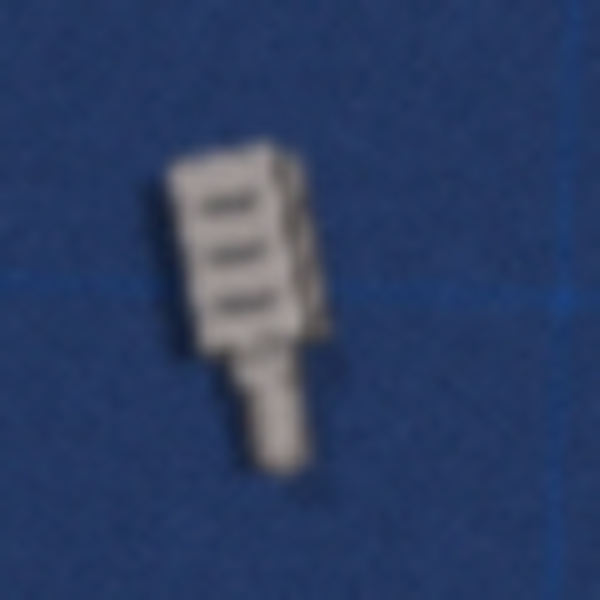

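View pics/t_case.png

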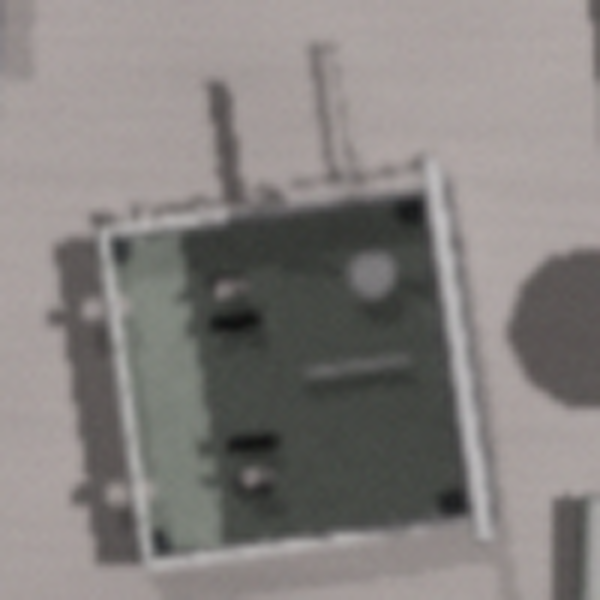

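View pics/s_case.png

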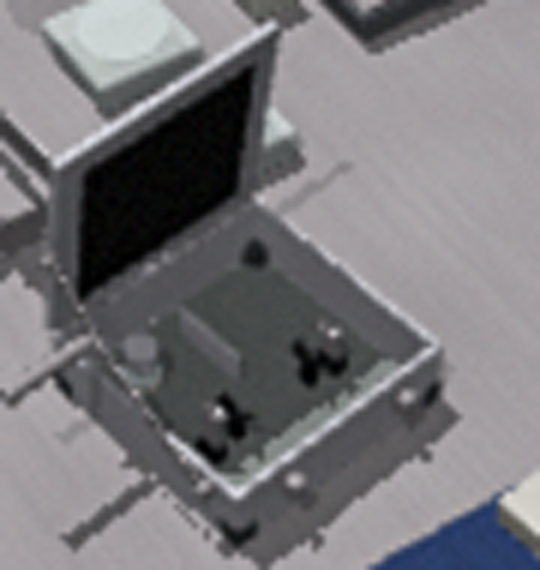

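View pics/s_sl.png

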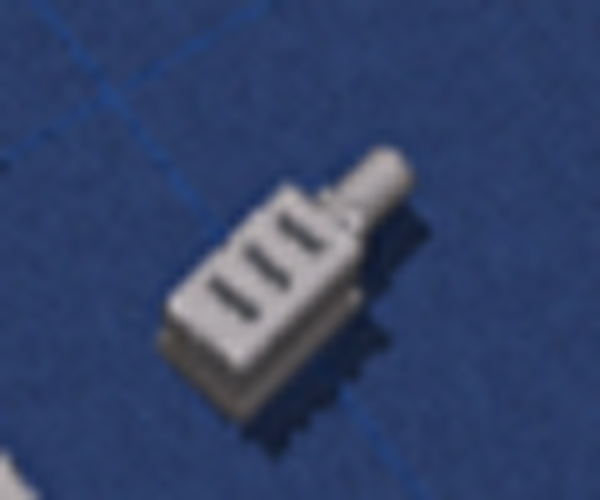

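Run:
```python
from h import *
import pickle
F=pickle.load(open('F0.pkl','rb'));t=F['top'];s=F['scene']
def cv(c,x0,y0,k): return ((c[0]+.5)/k-.5+x0,(c[1]+.5)/k-.5+y0)
print('sleeve top');P=[]
for c in [(172,162),(268,145),(300,340),(205,352)]:
    p=onz(t,cv(c,160,160,10),.053);P.append(p);print(np.round(p,4))
P=np.array(P);c=P.mean(0);d=(P[0]+P[1]-P[2]-P[3])/2;print(c,np.degrees(np.arctan2(d[1],d[0])),np.linalg.norm(d))
P=[]
for c in [(240,410-40),(280,465)]: print('h',onz(t,cv(c,160,160,10),.028))
print('scene sleeve');P=[]
for c in [(168,308),(238,365),(360,240),(288,185)]:
    p=onz(s,cv(c,265,245,10),.053);P.append(p);print(np.round(p,4))
P=np.array(P);c=P.mean(0);d=(P[0]+P[1]-P[2]-P[3])/2;print(c,np.degrees(np.arctan2(d[1],d[0])),np.linalg.norm(d))
print('case')
for c in [(105,228),(150,563),(470,520)]: print(np.round(onz(t,cv(c,255,160,6),.065),4))
for c in [(238,493),(438,345),(255,200),(85,330)]: print(np.round(onz(s,cv(c,215,125,6),.065),4))
for c in [(60,165),(275,30)]:print('lid',np.round(onz(s,cv(c,215,125,6),.28),4))
```

```text
sleeve top
[0.6544 0.3323 0.053 ]
[0.6622 0.2943 0.053 ]
[0.5858 0.2783 0.053 ]
[0.58   0.3157 0.053 ]
[0.62058314 0.30513665 0.053     ] 12.203410513604103 0.07718488557634834
h [0.57504258 0.30604438 0.028     ]
h [0.53784723 0.28841836 0.028     ]
scene sleeve
[0.6635 0.2942 0.053 ]
[0.6546 0.3297 0.053 ]
[0.5813 0.3126 0.053 ]
[0.5909 0.2764 0.053 ]
[0.62257843 0.30320394 0.053     ] 13.451532356265917 0.07501559262261112
case
[ 0.5786 -0.0444  0.065 ]
[ 0.365  -0.0793  0.065 ]
[ 0.3977 -0.2837  0.065 ]
[ 0.5743 -0.046   0.065 ]
[ 0.3642 -0.0803  0.065 ]
[ 0.399  -0.2931  0.065 ]
[ 0.5887 -0.2495  0.065 ]
lid [ 0.6036 -0.2269  0.28  ]
lid [ 0.3983 -0.2588  0.28  ]
```

Request:
arm_command:
  motion: [-1,2,-1.2,0,0,0,0.8,-1,4,-2.4,0,0,0,1.6,-1,6,-3.6,0,0,0,2.4,-1,8,-4.8,0,0,0,3.2,-1,10,-6,0,0,0,4,-1,12,-7.3,0,0,0,4.8,-1,14,-8.5,0,0,0,5.5,-1,15.4,-9.3,0,0,0,5.9,-1,15.4,-9.3,0,0,0,5.9,-1,15.4,-9.3,0,0,0,5.9]
  newtons: 30

```text
time_s: 1.4
eef_pos: [0.6006, 0.3, 0.2128]
ee_rot: [-3.14, 0.001, 1.802]
contact_force: [-0.4, 1.1, -0.1]
gripper_width: 0.999
```

Run:
```python
from h import *
import pickle
f=grab_frame('wrist');save('w1',f);pickle.dump(f,open('w1.pkl','wb'));t=grab_frame('top')
print(manip.sense()['eef_pos'],manip.sense()['ee_rot'])
```

```text
[0.60015591 0.30066318 0.21331546] [-3.14093802e+00  1.10710537e-03  1.80398820e+00]
```

View pics/w1.png

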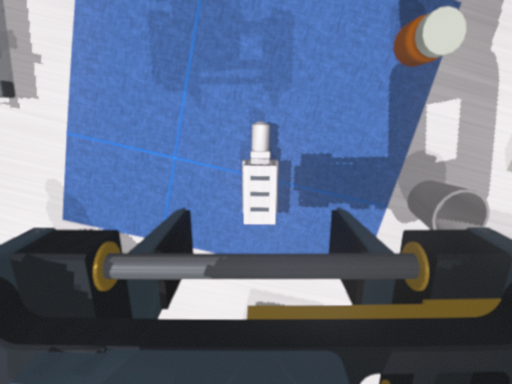

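The handle tip is near (261,122), and the sleeve's top runs from (243,160) to (276,224). Next I'll measure precisely.

Run:
```python
from h import *
import pickle
f=pickle.load(open('w1.pkl','rb'));im=f['frame'].astype(int)
m=((im[...,2]>110)&(im[...,0]-im[...,2]<30)).astype(np.uint8);m[:,:225]=0;m[:,300:]=0;m[240:]=0;m[:110]=0
for r in range(118,226,6):
    x=np.where(m[r])[0];print(r,x.min() if len(x) else None,x.max() if len(x) else None)
c=cv2.resize(im[110:240,215:310].astype(np.uint8),None,fx=5,fy=5,interpolation=cv2.INTER_CUBIC);cv2.imwrite('pics/w1c.png',c)
```

```text
118 None None
124 253 267
130 252 268
136 252 268
142 252 268
148 252 268
154 251 270
160 243 276
166 242 277
172 243 277
178 242 277
184 243 277
190 243 277
196 243 277
202 243 276
208 243 276
214 244 275
220 244 274
```

View pics/w1c.png

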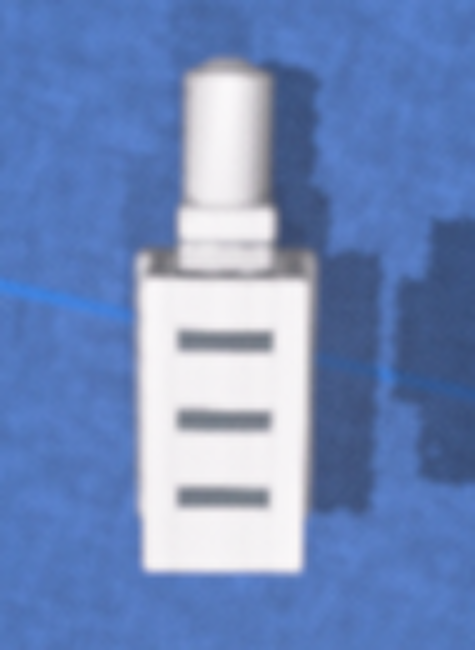

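Run:
```python
from h import *
import pickle
f=pickle.load(open('w1.pkl','rb'))
a=onz(f,(260.2,122),.028);b=onz(f,(260.4,151),.034);tip=a
print('tip',a,'sh',onz(f,(260.2,152),.04))
p=onz(f,(260,124),.028);q=onz(f,(260,148),.028);print(p,q)
c=[(243.5,165.5),(276.5,165.5),(275.3,224.5),(243.5,224.5)]
P=np.array([onz(f,u,.053) for u in c]);print(P)
fr=(P[0]+P[1])/2;bk=(P[2]+P[3])/2;d=bk-fr;print('front',fr,'len',np.linalg.norm(d),'yaw',np.degrees(np.arctan2(d[1],d[0])))
```

```text
tip [0.53666639 0.28310759 0.028     ] sh [0.57131595 0.29132926 0.04      ]
[0.53907704 0.28342135 0.028     ] [0.5679729  0.29023435 0.028     ]
[[0.59000878 0.27521236 0.053     ]
 [0.58089187 0.31371608 0.053     ]
 [0.65483036 0.33081085 0.053     ]
 [0.66417068 0.29146418 0.053     ]]
front [0.58545033 0.29446422 0.053     ] len 0.07590408394382761 yaw 12.689218403175103
```

Request:
arm_command:
  motion: [-1,-1.85,-0.53,-1.5,0,0,-0.1,-1,-1.85,-0.53,-3.5,0,0,-0.1,-1,-1.85,-0.53,-5.5,0,0,-0.1,-1,-1.85,-0.53,-7,0,0,-0.1,-1,-1.85,-0.53,-7.8,0,0,-0.1,-1,-1.85,-0.53,-7.8,0,0,-0.1]

```text
time_s: 2.25
eef_pos: [0.552, 0.2877, 0.0171]
ee_rot: [-3.137, 0.002, 1.795]
contact_force: [0.2, 0.8, -0.3]
gripper_width: 0.999
```

Request:
arm_command:
  motion: [0.2,0,0,0,0,0,0,0.6,0,0,0,0,0,0,1,0,0,0,0,0,0,1,0,0,0,0,0,0,1,0,0,0,0,0,0,1,0,0,0,0,0,0]
  newtons: 30

```text
time_s: 3.0
eef_pos: [0.552, 0.2876, 0.0171]
ee_rot: [-3.137, 0.002, 1.795]
contact_force: [0.4, -0.1, -0.3]
gripper_width: 0.373
```

Run:
```python
from h import *
f=grab_frame('wrist');save('w2',f)
s=manip.sense();print(s['eef_pos'],s['gripper_width'],s['contact_force'])
```

```text
[0.55198828 0.28761989 0.01706483] 0.33378585107309705 [-0.28239608  0.43472522  0.34634036]
```

View pics/w2.png

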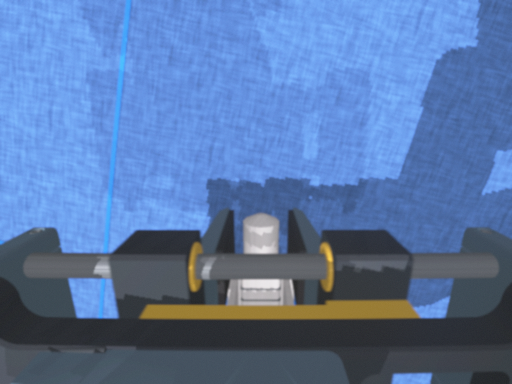

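The handle end shows at (262,225), between fingers that are still closing. I'll keep closing.

Request:
arm_command:
  motion: [1,0,0,0,0,0,0,1,0,0,0,0,0,0,1,0,0,0,0,0,0,1,0,0,0,0,0,0]

```text
time_s: 3.55
eef_pos: [0.552, 0.2876, 0.017]
ee_rot: [-3.137, 0.002, 1.795]
contact_force: [0.6, -1.2, -0.3]
gripper_width: 0.232
```

Request:
arm_command:
  motion: [1,-0.4,-0.09,0,0,0,0,1,-0.9,-0.2,0,0,0,0,1,-1.4,-0.32,0,0,0,0,1,-1.9,-0.43,0,0,0,0,1,-2.4,-0.55,0,0,0,0,1,-2.9,-0.66,0,0,0,0,1,-3.4,-0.77,0,0,0,0,1,-3.9,-0.89,0,0,0,0,1,-3.9,-0.89,0,0,0,0]

```text
time_s: 4.68
eef_pos: [0.4533, 0.265, 0.017]
ee_rot: [-3.136, 0.002, 1.795]
contact_force: [-0.1, 0.2, -1.4]
gripper_width: 0.231
```

Run:
```python
from h import *
f=grab_frame('scene');cv2.imwrite('pics/s3.png',cv2.resize(f['frame'][220:310,240:370],None,fx=6,fy=6,interpolation=cv2.INTER_CUBIC))
f=grab_frame('wrist');save('w3',f)
s=manip.sense();print(s['eef_pos'],s['gripper_width'],s['contact_force'])
```

```text
[0.4548707  0.26559465 0.01720522] 0.23297062479347036 [-0.28626326  0.44925465 -0.38512332]
```

View pics/s3.png

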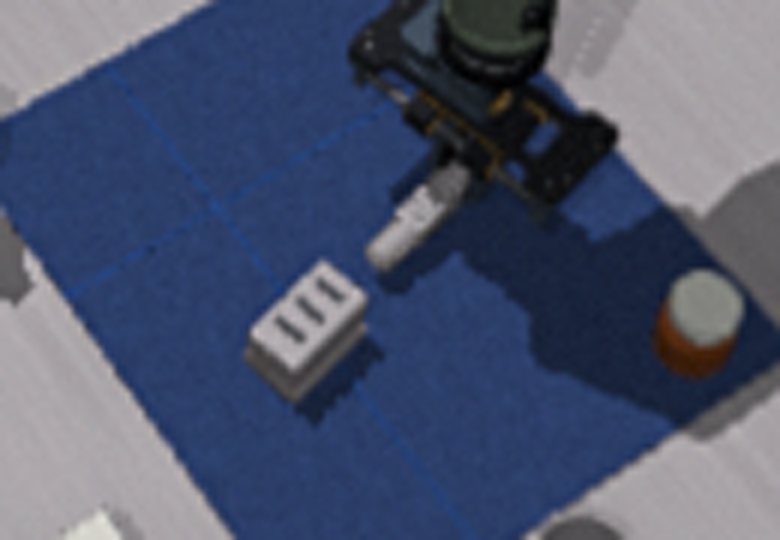

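View pics/w3.png

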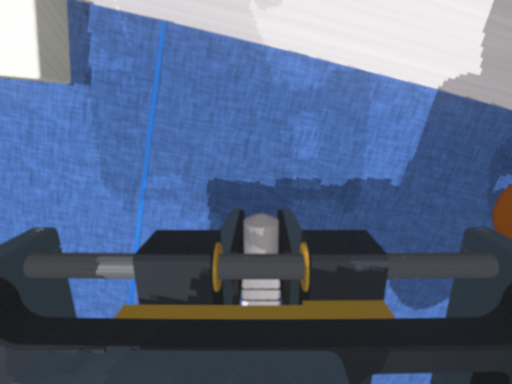

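The handle is out of the sleeve and level. I'll lower it and release.

Request:
arm_command:
  motion: [1,0,0,-0.2,0,0,0,1,0,0,-0.4,0,0,0,1,0,0,-0.52,0,0,0,1,0,0,-0.52,0,0,0,0,0,0,-0.52,0,0,0,-0.5,0,0,-0.52,0,0,0,-1,0,0,-0.52,0,0,0,-1,0,0,-0.52,0,0,0]

```text
time_s: 5.78
eef_pos: [0.455, 0.2657, 0.0044]
ee_rot: [-3.139, 0.002, 1.795]
contact_force: [0.1, -0.3, 0.4]
gripper_width: 0.642
```

Request:
arm_command:
  motion: [-1,0,0,1,0,0,0,-1,1,0.2,3,0,0,0,-1,2,0.4,5,0,0,0,-1,3,0.7,6,0,0,0,-1,3,0.7,6,0,0,0,-1,3,0.7,6,0,0,0]

```text
time_s: 6.52
eef_pos: [0.5281, 0.2824, 0.1527]
ee_rot: [-3.135, 0.002, 1.795]
contact_force: [-0.4, -0.1, -0.2]
gripper_width: 1.002
```

Run:
```python
from h import *
import pickle
f=grab_frame('wrist');save('w4',f);pickle.dump(f,open('w4.pkl','wb'))
s=manip.sense();print(s['eef_pos'],s['ee_rot'],s['gripper_width'],s['contact_force'])
```

```text
[0.52789754 0.28229142 0.15243464] [-3.13414985e+00  2.66519423e-03  1.79517047e+00] 1.0010732446662405 [-0.28301756 -0.0826417   0.02149019]
```

View pics/w4.png

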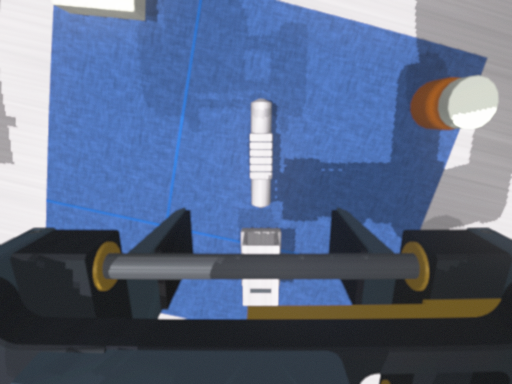

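The handle lies clear of the sleeve, with its ends at (261,99) and (261,206) and its square middle between rows 133 and 180.

Run:
```python
from h import *
import pickle
f=pickle.load(open('w4.pkl','rb'));im=f['frame'].astype(int)
m=((im[...,2]>100)&(im[...,0]-im[...,2]<40)).astype(np.uint8);m[:,:230]=0;m[:,295:]=0;m[215:]=0;m[:90]=0
n,l,st,ce=cv2.connectedComponentsWithStats(m);k=1+np.argmax(st[1:,4]);print(st[k],ce[k])
for r in range(96,210,6):
    x=np.where(l[r]==k)[0];print(r,x.min() if len(x) else None,x.max() if len(x) else None,end='; ')
a=onz(f,(261.3,99.),.014);b=onz(f,(261.3,206.5),.014)
print('\n',a,b,(a+b)/2,np.linalg.norm(a-b),np.degrees(np.arctan2(*(b-a)[1::-1])))
print('sq',onz(f,(261.3,133),.026),onz(f,(261.3,180),.026))
```

```text
[ 249   99   24  109 2248] [260.6841637  152.39368327]
96 None None; 102 252 270; 108 251 270; 114 251 270; 120 251 270; 126 251 270; 132 251 271; 138 249 272; 144 249 272; 150 250 272; 156 250 272; 162 250 272; 168 250 272; 174 250 272; 180 251 270; 186 251 270; 192 251 270; 198 252 269; 204 252 268; 
 [0.43882144 0.26133643 0.014     ] [0.55546491 0.28807235 0.014     ] [0.49714318 0.27470439 0.014     ] 0.11966832705041404 12.909800025708407
sq [0.4726545  0.26910645 0.026     ] [0.52187881 0.28038925 0.026     ]
```

Request:
arm_command:
  motion: [-1,-1.23,-0.3,-1.5,0,0,0,-1,-1.23,-0.3,-3.5,0,0,0,-1,-1.23,-0.3,-5,0,0,0,-0.5,-1.23,-0.3,-5.9,0,0,0,0,-1.23,-0.3,-5.9,0,0,0,1,-1.23,-0.3,-5.9,0,0,0,1,-1.23,-0.3,-5.9,0,0,0,1,-1.23,-0.3,-5.9,0,0,0,1,-1.23,-0.3,-5.9,0,0,0,1,-1.23,-0.3,-5.9,0,0,0]
  newtons: 50

```text
time_s: 7.82
eef_pos: [0.4972, 0.2748, 0.005]
ee_rot: [-3.134, 0.003, 1.795]
contact_force: [-0.7, 2.0, 0.7]
gripper_width: 0.266
```

Request:
arm_command:
  motion: [1,0,0,0,0,0,0,1,0,0,0,0,0,0,1,0,0,0,0,0,0,1,0,0,0,0,0,0]

```text
time_s: 8.32
eef_pos: [0.4971, 0.2748, 0.005]
ee_rot: [-3.134, 0.003, 1.795]
contact_force: [0.5, -0.1, -0.1]
gripper_width: 0.257
```

Run:
```python
from h import *
s=manip.sense();print(s['eef_pos'],s['ee_rot'],s['gripper_width'],s['contact_force'])
f=grab_frame('wrist');save('w5',f)
```

```text
[0.49713116 0.27481853 0.00497002] [-3.13419054e+00  2.57307954e-03  1.79512581e+00] 0.25737790981549347 [ 0.47205325 -0.09190778 -0.09020958]
```

View pics/w5.png

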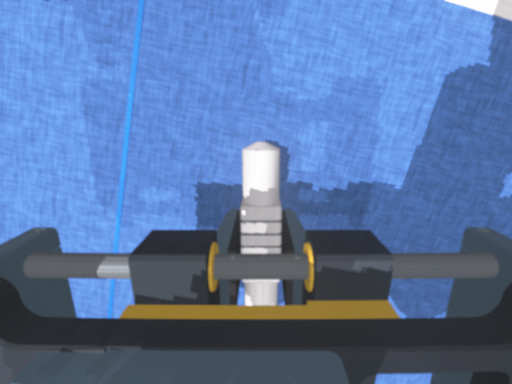

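Request:
arm_command:
  motion: [1,0,0,1,0,0,0,1,0,0,3,0,0,0,1,0,0,5,0,0,0,1,0,-1,7,0,0,0,1,0.5,-3,8.6,0,0,-0.2,1,1,-5,8.6,0,0,-0.4,1,1.4,-7,8.6,0,0,-0.6,1,1.8,-9,8.6,0,0,-0.6,1,2,-11,8.6,0,0,-0.6,1,2.2,-13,8.6,0,0,-0.6]

```text
time_s: 9.62
eef_pos: [0.5519, -0.0518, 0.2196]
ee_rot: [-3.134, 0.002, 1.732]
contact_force: [1.2, -0.5, -1.0]
gripper_width: 0.256
```

Request:
arm_command:
  motion: [1,0,-1.4,0,0,0,0,1,0,-2,0,0,0,0,1,0,-2,0,0,0,0,1,0,-2,0,0,0,0]

```text
time_s: 10.12
eef_pos: [0.5518, -0.1006, 0.2195]
ee_rot: [-3.133, 0.002, 1.733]
contact_force: [0.3, -0.1, -1.5]
gripper_width: 0.262
```

Run:
```python
from h import *
import pickle
s=manip.sense();print(s['eef_pos'],s['ee_rot'],s['gripper_width'],s['contact_force'])
f=grab_frame('wrist');save('w6',f);pickle.dump(f,open('w6.pkl','wb'))
```

```text
[ 0.55179493 -0.10057842  0.21952769] [-3.13344927e+00  1.52574554e-03  1.73324940e+00] 0.2620184928678877 [ 0.32096833 -0.09567803 -1.5400023 ]
```

View pics/w6.png

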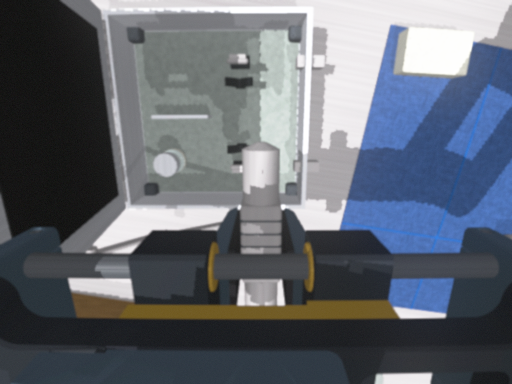

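The case rim spans (106,11), (312,10), (305,207) and (128,208). The near clip and saddle are at (240,60) and (240,82), the far pair at (238,150) and (237,168). Zooming in.

Run:
```python
from h import *
import pickle
f=pickle.load(open('w6.pkl','rb'));im=f['frame']
cv2.imwrite('pics/w6a.png',cv2.resize(im[40:185,200:325],None,fx=4.1,fy=4.1,interpolation=cv2.INTER_CUBIC))
cv2.imwrite('pics/w6b.png',cv2.resize(im[0:215,95:325],None,fx=2.75,fy=2.75,interpolation=cv2.INTER_CUBIC))
```

```text
(no output)
```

View pics/w6a.png

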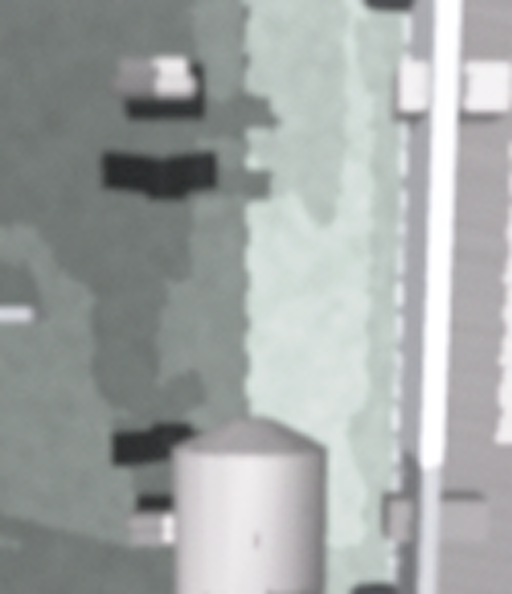

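View pics/w6b.png

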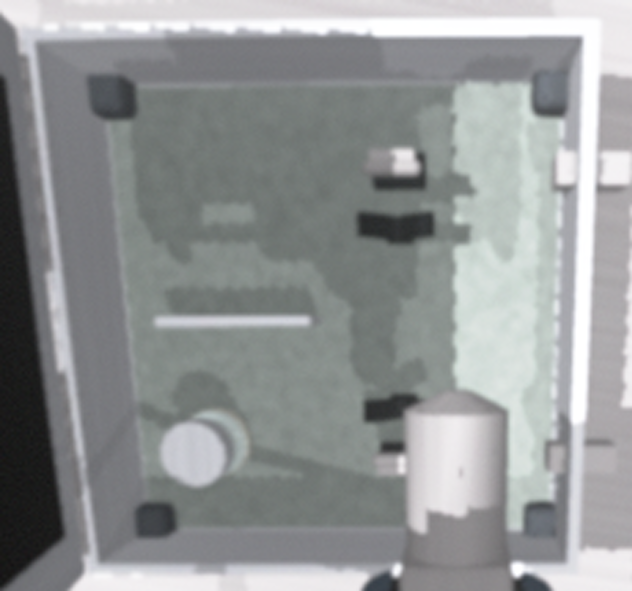

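Run:
```python
from h import *
import pickle
f=pickle.load(open('w6.pkl','rb'))
def B(c): return ((c[0]+.5)/2.75-.5+95,(c[1]+.5)/2.75-.5)
def A(c): return ((c[0]+.5)/4.1-.5+200,(c[1]+.5)/4.1-.5+40)
C=[onz(f,B(c),.065)[:2] for c in [(602,18),(578,572),(92,575),(34,30)]]
print(np.round(C,4)); C=np.array(C)
loc=np.array([[-.11,.11],[.11,.11],[.11,-.11],[-.11,-.11]])
def fit(l,w):
    lm,wm=l.mean(0),w.mean(0);H=(l-lm).T@(w-wm);th=np.arctan2(H[0,1]-H[1,0],H[0,0]+H[1,1])
    R=np.array([[np.cos(th),-np.sin(th)],[np.sin(th),np.cos(th)]]);return th,wm-R@lm,R
for idx in [[0,1,2,3],[0,1,2],[0,1]]:
    th,c,R=fit(loc[idx],C[idx]);print(np.degrees(th),c,'res mm',np.round(1e3*(C-(loc@R.T+c)),1).tolist())
th,c,R=fit(loc,C)
tl=lambda p:np.round(1e3*(R.T@(p[:2]-c)),1)
print('divider',tl(onz(f,B((153,321)),.037)),tl(onz(f,B((311,321)),.037)))
print('saddle',tl(onz(f,A((160,165)),.045)),tl(onz(f,A((103,170)),.045)),tl(onz(f,A((216,170)),.045)),tl(onz(f,A((112,445)),.045)))
print('clip',[tl(onz(f,A(q),.058)) for q in [(115,75),(197,75),(155,57),(155,97),(130,528),(175,528)]])
print('seat',R@[0,.03]+c)
```

```text
[[ 0.3603 -0.0776]
 [ 0.5772 -0.0426]
 [ 0.6144 -0.258 ]
 [ 0.3979 -0.2904]]
9.373550819174723 [ 0.48745983 -0.16715706] res mm [[-0.7, -1.1], [-0.9, -1.8], [0.5, -0.2], [1.1, 3.2]]
9.551520770719364 [ 0.48723194 -0.16830394] res mm [[-0.2, 0.5], [-0.3, -1.0], [0.4, 0.5], [0.9, 4.6]]
9.184473756611036 [ 0.48633245 -0.16867263] res mm [[0.2, 0.0], [-0.2, -0.0], [1.9, 1.7], [2.6, 4.4]]
divider [ -0.1 -82.1] [  0.2 -11. ]
saddle [-41.   28.4] [-39.7  12.2] [-39.6  44.3] [38.2 12.4]
clip [array([-62.3,  17.8]), array([-62.2,  39.8]), array([-66.7,  28.6]), array([-56.7,  28.4]), array([61.2, 18.5]), array([61.2, 31.8])]
seat [ 0.48257372 -0.13755764]
```

Request:
arm_command:
  motion: [1,-1.4,-0.8,0,0,0,0,1,-2.77,-1.54,0,0,0,0,1,-2.77,-1.54,-1.5,0,0,0,1,-2.77,-1.54,-3,0,0,0,1,-2.77,-1.54,-4.5,0,0,0,1,-2.77,-1.54,-5.4,0,0,0,1,-2.77,-1.54,-5.4,0,0,0]

```text
time_s: 11.05
eef_pos: [0.4815, -0.1376, 0.0833]
ee_rot: [-3.13, -0.0, 1.735]
contact_force: [0.5, 0.5, -0.7]
gripper_width: 0.261
```

Run:
```python
from h import *
import pickle
s=manip.sense();print(s['eef_pos'],s['ee_rot'],s['gripper_width'],s['contact_force'])
f=grab_frame('wrist');save('w7',f);pickle.dump(f,open('w7.pkl','wb'))
f=grab_frame('scene');cv2.imwrite('pics/s7.png',cv2.resize(f['frame'][115:225,205:320],None,fx=5,fy=5,interpolation=cv2.INTER_CUBIC))
```

```text
[ 0.48152068 -0.13761863  0.08329961] [-3.13005592e+00 -2.17147991e-04  1.73512388e+00] 0.26099107721118187 [ 0.47907017  0.45852156 -0.72963124]
```

View pics/w7.png

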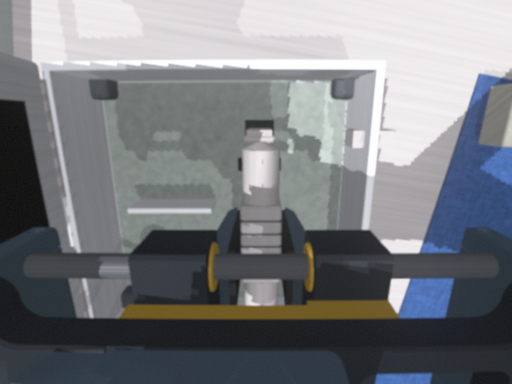

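View pics/s7.png

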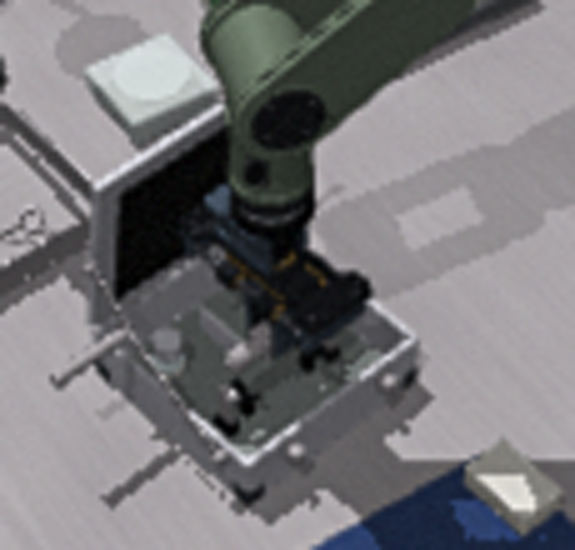

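The near clip shows at (259,127), just ahead of the handle tip at (262,143). I'll zoom in to check the alignment.

Run:
```python
from h import *
import pickle
f=pickle.load(open('w7.pkl','rb'))
cv2.imwrite('pics/w7a.png',cv2.resize(f['frame'][105:215,205:315],None,fx=5,fy=5,interpolation=cv2.INTER_CUBIC))
```

```text
(no output)
```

View pics/w7a.png

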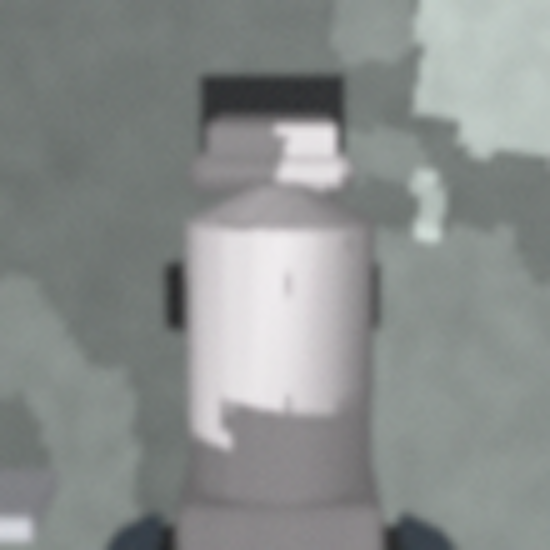

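Run:
```python
from h import *
import pickle
f=pickle.load(open('w7.pkl','rb'))
A=lambda c:((c[0]+.5)/5-.5+205,(c[1]+.5)/5-.5+105)
th=np.radians(9.4);R=np.array([[np.cos(th),-np.sin(th)],[np.sin(th),np.cos(th)]])
tcp=np.array([.48152,-.13762])
tl=lambda p:np.round(1e3*(R.T@(p[:2]-tcp)),1)
print('clip top',[tl(onz(f,A(q),.058)) for q in [(208,135),(338,135),(273,120)]])
print('bead',[tl(onz(f,A(q),.055)) for q in [(195,170),(350,170),(273,190)]])
print('saddle',[tl(onz(f,A(q),.045)) for q in [(165,295),(380,295)]])
print('handle',[tl(onz(f,A(q),.0923)) for q in [(188,250),(370,250),(280,187)]])
B=[(38,63),(385,62),(45,66),(60,75)]
print('rim +y -x',tl(onz(f,(385.5,62),.065)))
print('rim +y',tl(onz(f,(370,200),.065)))
```

```text
clip top [array([-64. , -10.9]), array([-64. ,   7.1]), array([-66. ,  -1.9])]
bead [array([-59. , -12.9]), array([-59.,   9.]), array([-56.2,  -1.9])]
saddle [array([-39.5, -18.3]), array([-39.5,  14.3])]
handle [array([-52.5, -11.6]), array([-52.5,   9.7]), array([-59.8,  -0.9])]
rim +y -x [-107.9   78.2]
rim +y [-16.7  77.2]
```

Request:
arm_command:
  motion: [1,0.04,-0.04,-0.4,0,0,0,1,0.04,-0.04,-0.8,0,0,0,1,0.04,-0.04,-1,0,0,0,1,0.04,-0.04,-1.2,0,0,0,1,0.04,-0.04,-1.35,0,0,0,1,0.04,-0.04,-1.5,0,0,0]
  newtons: 60

```text
time_s: 11.9
eef_pos: [0.4845, -0.1396, 0.0478]
ee_rot: [-3.135, 0.003, 1.735]
contact_force: [0.7, -0.1, 2.0]
gripper_width: 0.262
```

Request:
arm_command:
  motion: [1,0,0,-0.15,0,0,0,1,0,0,-0.3,0,0,0,1,0,0,-0.4,0,0,0,1,0,0,-0.4,0,0,0]

```text
time_s: 12.4
eef_pos: [0.4836, -0.1393, 0.0372]
ee_rot: [-3.133, 0.001, 1.735]
contact_force: [-2.1, -1.0, -2.9]
gripper_width: 0.262
```

Run:
```python
from h import *
import pickle
s=manip.sense();print(s['eef_pos'],s['ee_rot'],s['gripper_width'],s['contact_force'],s['wrist_torque'])
f=grab_frame('wrist');cv2.imwrite('pics/w8.png',cv2.resize(f['frame'][85:215,185:335],None,fx=4,fy=4,interpolation=cv2.INTER_CUBIC))
```

```text
[ 0.48362261 -0.13933932  0.03721216] [-3.13307403e+00  1.49540658e-03  1.73478134e+00] 0.2624931287455564 [-2.12485875 -1.02633085 -2.86693451] [0.01898644 0.3358642  0.01398476]
```

View pics/w8.png

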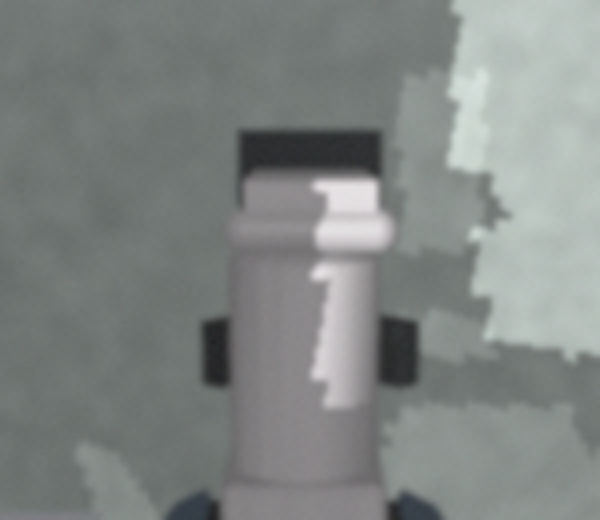

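The near clip's bead now lies over the handle's end. I'll press to the bottom.

Request:
arm_command:
  motion: [1,0,0,-0.06,0,0,0,1,0,0,-0.12,0,0,0,1,0,0,-0.12,0,0,0]

```text
time_s: 12.82
eef_pos: [0.4837, -0.1386, 0.0358]
ee_rot: [-3.134, 0.0, 1.734]
contact_force: [-3.2, 3.3, 11.4]
gripper_width: 0.254
```

Request:
arm_command:
  motion: [0.6,0,0,0,0,0,0,0.2,0,0,0,0,0,0,0.2,0,0,0,0,0,0,0.2,0,0,0,0,0,0,0.2,0,0,0,0,0,0]

```text
time_s: 13.45
eef_pos: [0.4838, -0.1386, 0.0357]
ee_rot: [-3.134, 0.001, 1.734]
contact_force: [-0.3, -0.8, 0.4]
gripper_width: 0.399
```

Request:
arm_command:
  motion: [0.2,0,0,0.8,0,0,0,0.2,0,0,2.5,0,0,0,0.2,0,0,4.5,0,0,0,0.2,0,0,6.5,0,0,0,0.2,1,0.8,8,0,0,0,0.2,2.9,1.6,8,0,0,0,0.2,2.9,1.6,8,0,0,0,0.2,2.9,1.6,8,0,0,0]

```text
time_s: 14.45
eef_pos: [0.5554, -0.0987, 0.2349]
ee_rot: [-3.132, 0.0, 1.734]
contact_force: [-0.6, -0.0, 0.4]
gripper_width: 0.395
```

Run:
```python
from h import *
import pickle
s=manip.sense();print(s['eef_pos'],s['ee_rot'],s['gripper_width'],s['contact_force'])
f=grab_frame('wrist');save('w9',f);pickle.dump(f,open('w9.pkl','wb'))
cv2.imwrite('pics/w9a.png',cv2.resize(f['frame'][0:235,95:345],None,fx=2.5,fy=2.5,interpolation=cv2.INTER_CUBIC))
```

```text
[ 0.55538948 -0.09866097  0.23494217] [-3.13172594e+00  1.09622313e-04  1.73446222e+00] 0.3954922142714068 [-0.64410449 -0.02224074  0.38785713]
```

View pics/w9a.png

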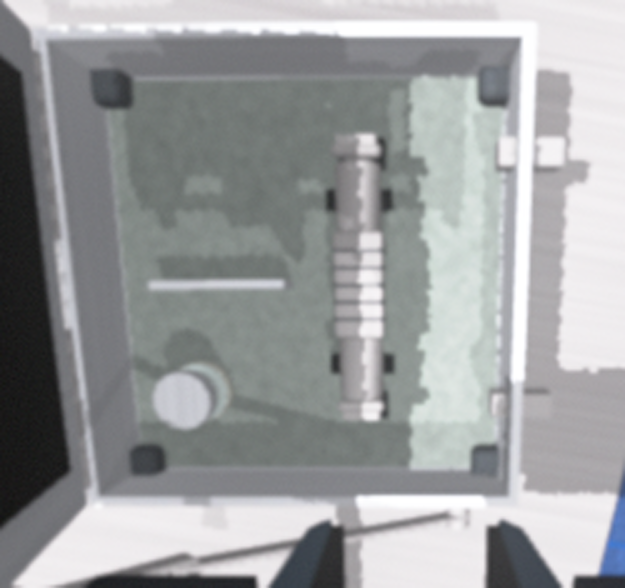

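The handle is seated, with a bead over each end at crop (358,145) and (360,410). Next I'll refit the case pose and locate the stay bar from the first frames.

Run:
```python
from h import *
import pickle
f=pickle.load(open('w9.pkl','rb'));F=pickle.load(open('F0.pkl','rb'))
B=lambda c:((c[0]+.5)/2.5-.5+95,(c[1]+.5)/2.5-.5)
C=np.array([onz(f,B(c),.065)[:2] for c in [(537,22),(521,501),(95,505)]])
loc=np.array([[-.11,.11],[.11,.11],[.11,-.11]])
lm,wm=loc.mean(0),C.mean(0);H=(loc-lm).T@(C-wm);th=np.arctan2(H[0,1]-H[1,0],H[0,0]+H[1,1])
R=np.array([[np.cos(th),-np.sin(th)],[np.sin(th),np.cos(th)]]);c=wm-R@lm
print(np.degrees(th),c,np.round(1e3*(C-(loc@R.T+c)),1).tolist())
tl=lambda p:np.round(1e3*(R.T@(p[:2]-c)),1)
print('handle',[tl(onz(f,B(q),z)) for q,z in [((358,232),.057),((358,338),.057),((333,285),.057),((383,285),.057),((357,136),.055),((362,418),.055)]])
T=lambda c:((c[0]+.5)/6-.5+255,(c[1]+.5)/6-.5+160)
S=lambda c:((c[0]+.5)/6-.5+215,(c[1]+.5)/6-.5+125)
for q in [(318,45),(338,180),(325,110)]:
    print('top bar',onz(F['top'],T(q),.126),tl(onz(F['top'],T(q),.126)))
for q in [(12,393),(90,345),(50,370)]:
    print('scene bar',tl(onz(F['scene'],S(q),.126)))
P=R@[.163,-.043]+c;print('stay_grip pred',P,'piv',R@[.163,.08]+c)
```

```text
9.757969699314318 [ 0.48663898 -0.16782693] [[1.2, 0.1], [-1.0, -0.6], [-0.2, 0.5]]
handle [array([-22.5,  29.1]), array([27.1, 27.8]), array([ 1.7, 16.4]), array([ 1.9, 40.6]), array([-65.1,  29.6]), array([67.3, 28.6])]
top bar [ 0.69262752 -0.17384082  0.126     ] [202.  -40.8]
top bar [ 0.60825551 -0.18807432  0.126     ] [116.4 -40.6]
top bar [ 0.65185605 -0.17904452  0.126     ] [160.9 -39.1]
scene bar [196.1 -45.4]
scene bar [123.6 -41. ]
scene bar [161.3 -43. ]
stay_grip pred [ 0.6545687  -0.18257851] piv [ 0.63372185 -0.06135801]
```

Request:
arm_command:
  motion: [-0.1,2,0,0.2,0,0,0,-0.1,4,-0.5,0.2,0,0,0,-0.1,5.4,-2,0,0,0,0,-0.1,5.4,-3.1,0,0,0,0,-0.1,5.4,-3.1,0,0,0,0,-0.1,5.4,-3.1,0,0,0,0]

```text
time_s: 15.25
eef_pos: [0.6889, -0.1763, 0.2357]
ee_rot: [-3.132, -0.001, 1.733]
contact_force: [0.8, 0.0, 0.3]
gripper_width: 0.55
```

Run:
```python
from h import *
import pickle
s=manip.sense();print(s['eef_pos'],s['ee_rot'],s['gripper_width'],s['contact_force'])
f=grab_frame('wrist');save('w10',f);pickle.dump(f,open('w10.pkl','wb'))
```

```text
[ 0.68893761 -0.17625146  0.23574806] [-3.13196569e+00 -6.56017617e-04  1.73303491e+00] 0.5504295486700413 [0.78034975 0.01505315 0.32673771]
```

View pics/w10.png

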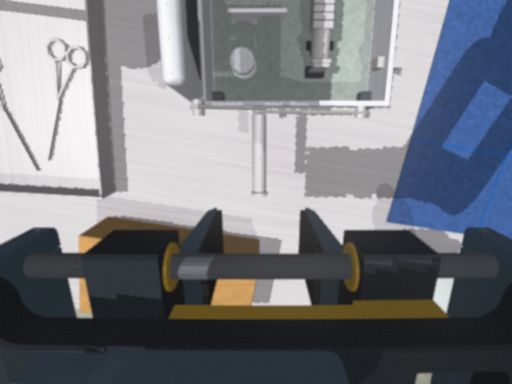

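The bar runs down columns 253–267, from row 112 to its end at (260,195).

Run:
```python
from h import *
import pickle
f=pickle.load(open('w10.pkl','rb'));im=f['frame']
g=cv2.cvtColor(im,cv2.COLOR_BGR2GRAY)
for r in (130,150,180): print(r,g[r,246:276].tolist())
for q in [(260,195),(260,112),(260,160)]: print(onz(f,q,.126))
F=pickle.load(open('F0.pkl','rb'))
```

```text
130 [196, 198, 203, 215, 218, 205, 180, 174, 183, 193, 203, 212, 218, 215, 203, 190, 174, 157, 141, 142, 178, 206, 215, 217, 216, 217, 217, 216, 216, 216]
150 [220, 218, 218, 218, 218, 206, 185, 186, 199, 212, 221, 227, 230, 228, 223, 212, 192, 166, 141, 144, 181, 208, 216, 216, 216, 216, 216, 215, 214, 216]
180 [220, 220, 220, 220, 220, 212, 196, 193, 202, 215, 221, 224, 226, 224, 219, 206, 192, 170, 147, 152, 190, 213, 220, 220, 220, 219, 218, 219, 219, 219]
[ 0.69453883 -0.17688889  0.126     ]
[ 0.61186184 -0.19041228  0.126     ]
[ 0.65817624 -0.18283633  0.126     ]
```

Request:
arm_command:
  motion: [-0.1,-1.1,-0.25,-1,0,0,0,-0.1,-1.1,-0.25,-2.5,0,0,0,-0.1,-1.1,-0.25,-4,0,0,0,-0.1,-1.1,-0.25,-4.95,0,0,0,0.4,-1.1,-0.25,-4.95,0,0,0,1,-1.1,-0.25,-4.95,0,0,0,1,-1.1,-0.25,-4.95,0,0,0,1,-1.1,-0.25,-4.95,0,0,0,1,-1.1,-0.25,-4.95,0,0,0,1,-1.1,-0.25,-4.95,0,0,0]
  newtons: 15

```text
time_s: 16.55
eef_pos: [0.6623, -0.1825, 0.1133]
ee_rot: [-3.134, 0.001, 1.734]
contact_force: [0.2, -0.4, 4.4]
gripper_width: 0.145
```

Request:
arm_command:
  motion: [1,-0.02,0.1,0.17,0,0,0,1,-0.03,0.21,0.34,0,0,0,1,-0.05,0.32,0.5,0,0,0,1,-0.07,0.44,0.66,0,0,0,1,-0.09,0.56,0.81,0,0,0,1,-0.11,0.69,0.96,0,0,0,1,-0.13,0.82,1.1,0,0,0,1,-0.16,0.96,1.24,0,0,0,1,-0.18,1.1,1.38,0,0,0,1,-0.19,1.18,1.45,0,0,0]

```text
time_s: 17.8
eef_pos: [0.6576, -0.1543, 0.1504]
ee_rot: [-3.135, 0.004, 1.734]
contact_force: [0.3, -6.7, 1.3]
gripper_width: 0.148
```

Run:
```python
from h import *
import pickle
s=manip.sense();print(s['eef_pos'],s['ee_rot'],s['gripper_width'],s['contact_force'])
f=grab_frame('scene');cv2.imwrite('pics/s11.png',cv2.resize(f['frame'][105:225,195:320],None,fx=5,fy=5,interpolation=cv2.INTER_CUBIC))
f=grab_frame('wrist');save('w11',f)
```

```text
[ 0.65762302 -0.15427324  0.15040298] [-3.13465021  0.00390353  1.7339693 ] 0.14821422702738576 [ 0.2715732  -6.72027222  1.34831366]
```

View pics/s11.png

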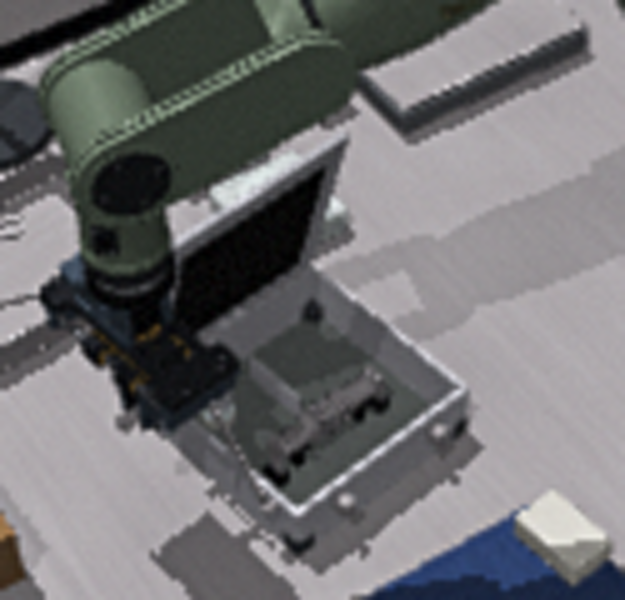

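View pics/w11.png

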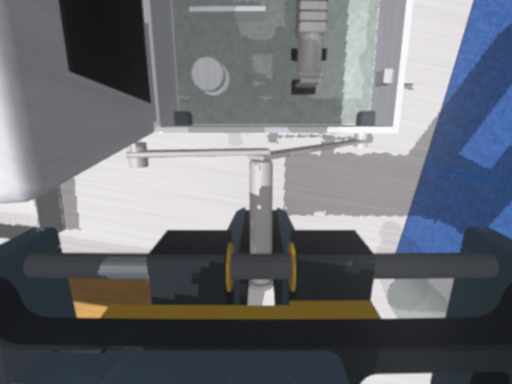

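The knee is bent at (262,152), clearly past centre, and the lid is still up. I'll release the bar and rise.

Request:
arm_command:
  motion: [0.5,0,0,0,0,0,0,0.2,0,0,0,0,0,0,0.2,0,0,0,0,0,0,0.2,0,0,0,0,0,0,0.2,0,0,1,0,0,0,0.2,0,0,3,0,0,0,0.2,0,0,5,0,0,0,0.2,0,0,7,0,0,0,0.2,0,0,7,0,0,0]

```text
time_s: 19.02
eef_pos: [0.6591, -0.1543, 0.3309]
ee_rot: [3.139, 0.007, 1.734]
contact_force: [-0.2, 0.3, -0.4]
gripper_width: 0.4
```

Run:
```python
from h import *
import pickle
s=manip.sense();print(s['eef_pos'],s['ee_rot'],s['gripper_width'],s['contact_force'])
F={n:grab_frame(n) for n in ['scene','top','wrist']};pickle.dump(F,open('F12.pkl','wb'))
f=F['scene'];cv2.imwrite('pics/s12.png',cv2.resize(f['frame'][105:225,195:320],None,fx=5,fy=5,interpolation=cv2.INTER_CUBIC))
save('w12',F['wrist'])
```

```text
[ 0.65913981 -0.15426339  0.33090699] [3.13925027 0.00725171 1.73408636] 0.4003719373114104 [-0.17871609  0.30088191 -0.3677886 ]
```

View pics/s12.png

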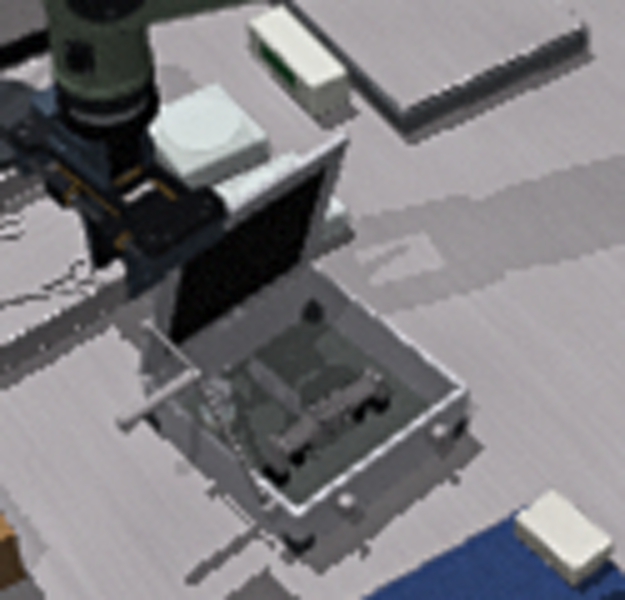

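View pics/w12.png

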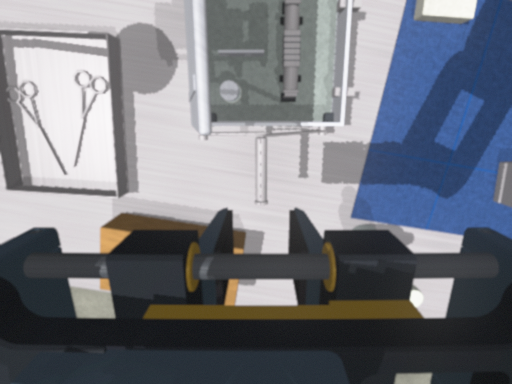

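```bash
python3 - <<'E'
from h import *
import pickle
F=pickle.load(open('F12.pkl','rb'));F0=pickle.load(open('F0.pkl','rb'))
th=np.radians(9.6);ax=np.array([np.cos(th),np.sin(th),0]);ay=np.array([-np.sin(th),np.cos(th),0]);c=np.array([.4868,-.1682,0])
def xplane(f,uv,x):
    o,d=ray(f,uv);t=(x-(o-c)@ax)/(d@ax);p=o+t*d;return (p-c)@ay,p[2]
for f,q in [(F['scene'],(195+347/5-.4,105+138/5-.4)),(F0['scene'],(215+275/6-.4,125+28/6-.4)),(F0['scene'],(215+278/6-.4,125+38/6-.4))]:
    y,z=xplane(f,q,-.11);print(y,z,'ang',np.degrees(np.arctan2(z-.065,y+.11)),np.hypot(z-.065,y+.11))
E
python3 -c "
import sys;sys.path.insert(0,'.')"
python3 - <<'E'
from h import *
import pickle
F=pickle.load(open('F12.pkl','rb'))
cv2.imwrite('pics/t12.png',cv2.resize(F['top']['frame'][160:260,255:375],None,fx=6,fy=6,interpolation=cv2.INTER_CUBIC))
E
```

```text
-0.05907803355336366 0.2696491409958428 ang 76.02709847140854 0.2108893491315498
-0.08281459768549727 0.271653136746846 ang 82.50572305239176 0.20843359860231747
-0.07960273546104754 0.26362889213708574 ang 81.29921843343088 0.2009413608072193
```

View pics/t12.png

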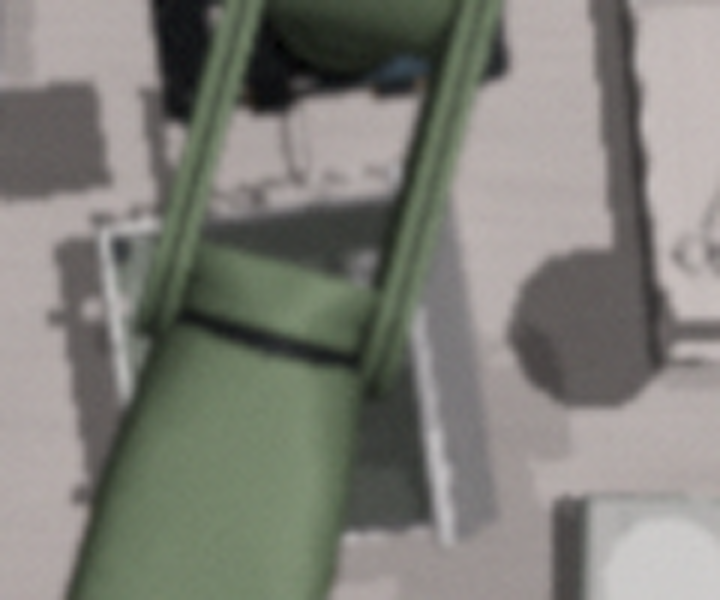

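The lid has tipped about 6.5° and sits at roughly 73.5° elevation. I'll close the fingers and go behind it, passing above its edge.

Request:
arm_command:
  motion: [1,-1.5,-1.2,0,0,0,0,1,-3,-2.4,0,0,0,0,1,-4.5,-3.6,0,0,0,0,1,-6.1,-4.9,0,0,0,0,1,-6.1,-4.9,0,0,0,0,1,-6.1,-4.9,-0.8,0,0,0,1,-6.1,-4.9,-1.8,0,0,0,1,-6.1,-4.9,-2.7,0,0,0,1,-6.1,-4.9,-2.7,0,0,0,1,-6.1,-4.9,-2.7,0,0,0]
  newtons: 30

```text
time_s: 20.42
eef_pos: [0.5053, -0.276, 0.2569]
ee_rot: [-3.133, 0.002, 1.735]
contact_force: [-0.5, 1.1, 0.6]
gripper_width: 0.004
```

Run:
```python
from h import *
import pickle
s=manip.sense();print(s['eef_pos'],s['ee_rot'],s['gripper_width'],s['contact_force'],s['q'])
f=grab_frame('scene');cv2.imwrite('pics/s13.png',cv2.resize(f['frame'][95:215,195:320],None,fx=5,fy=5,interpolation=cv2.INTER_CUBIC))
save('w13',grab_frame('wrist'))
th=np.radians(9.6);ax=np.array([np.cos(th),np.sin(th)]);ay=np.array([-np.sin(th),np.cos(th)]);c=np.array([.4868,-.1682])
p=s['eef_pos'];print('case',(p[:2]-c)@ax,(p[:2]-c)@ay)
for ed in [75,73.5,70,66,62,58,54,50,46,42,38,34,30,26,22,18,14,10,7,5,3,1.5,0,-1]:
    e=np.radians(ed);y=-.11+.19*np.cos(e)-.01*np.sin(e)-.0135;z=.065+.19*np.sin(e)+.01*np.cos(e)
    w=c+y*ay; print(ed,np.round((np.array([*w,z])-p)/.025,2))
```

```text
[ 0.50531732 -0.27599766  0.25689029] [-3.13291032e+00  2.30192066e-03  1.73470375e+00] 0.0043586097778797305 [-0.49719676  1.13931992  0.56109387] [-0.51565982  0.30072835  1.48361605 -0.00740694  1.36256078 -2.24880305]
case 0.0002807243612416996 -0.10937617629853286
75 [-0.18  1.   -0.23]
73.5 [-0.21  1.19 -0.27]
70 [-0.29  1.63 -0.4 ]
66 [-0.37  2.13 -0.57]
62 [-0.45  2.61 -0.78]
58 [-0.53  3.08 -1.02]
54 [-0.61  3.53 -1.29]
50 [-0.68  3.96 -1.6 ]
46 [-0.75  4.36 -1.93]
42 [-0.81  4.75 -2.29]
38 [-0.87  5.1  -2.68]
34 [-0.93  5.43 -3.09]
30 [-0.98  5.73 -3.53]
26 [-1.03  6.   -3.98]
22 [-1.07  6.24 -4.46]
18 [-1.1   6.45 -4.95]
14 [-1.13  6.62 -5.45]
10 [-1.15  6.75 -5.96]
7 [-1.17  6.83 -6.35]
5 [-1.17  6.87 -6.61]
3 [-1.18  6.9  -6.88]
1.5 [-1.18  6.92 -7.08]
0 [-1.18  6.93 -7.28]
-1 [-1.19  6.94 -7.41]
```

View pics/s13.png

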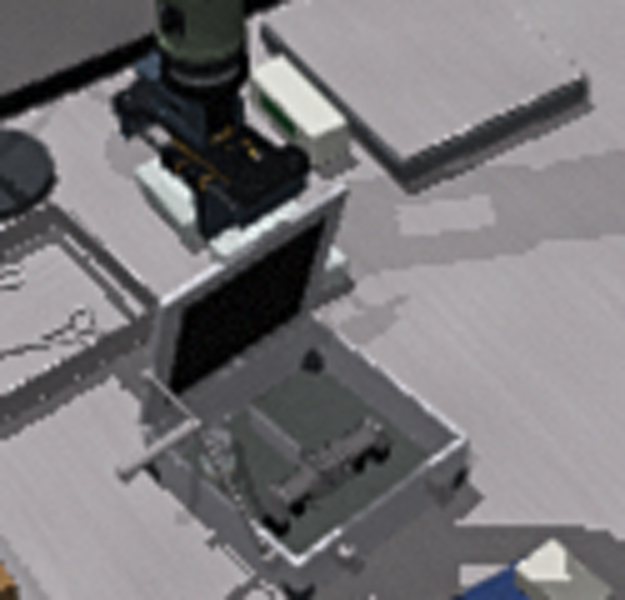

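View pics/w13.png

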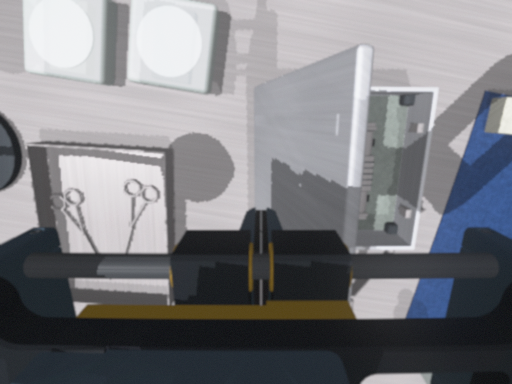

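The fingers are behind the lid with nothing in the way. I'll start lowering along the arc.

Request:
arm_command:
  motion: [1,-0.1,0.5,-0.2,0,0,0,1,-0.18,1,-0.23,0,0,0,1,-0.25,1.4,-0.33,0,0,0,1,-0.33,1.88,-0.48,0,0,0,1,-0.41,2.37,-0.67,0,0,0,1,-0.49,2.85,-0.9,0,0,0,1,-0.57,3.3,-1.15,0,0,0,1,-0.61,3.53,-1.29,0,0,0]

```text
time_s: 21.52
eef_pos: [0.4899, -0.1871, 0.2248]
ee_rot: [-3.134, 0.003, 1.735]
contact_force: [0.9, -1.2, 1.9]
gripper_width: 0.005
```

Run:
```python
from h import *
s=manip.sense();print(s['eef_pos'],s['contact_force'])
f=grab_frame('scene');cv2.imwrite('pics/s14.png',cv2.resize(f['frame'][95:215,195:320],None,fx=5,fy=5,interpolation=cv2.INTER_CUBIC))
p=s['eef_pos'];c=np.array([.4868,-.1682]);th=np.radians(9.6);ay=np.array([-np.sin(th),np.cos(th)])
for ed in [54,50,46,42,38,34,30,26,22,18,14,10,7,5,3,1.5,0,-1]:
    e=np.radians(ed);y=-.11+.19*np.cos(e)-.01*np.sin(e)-.0135;z=.065+.19*np.sin(e)+.01*np.cos(e)
    w=c+y*ay; print(ed,np.round((np.array([*w,z])-p)/.025,2))
```

```text
[ 0.48987337 -0.18707915  0.22476166] [ 0.89586633 -1.18065431  1.86379192]
54 [ 0.01 -0.03 -0.01]
50 [-0.06  0.4  -0.31]
46 [-0.13  0.81 -0.65]
42 [-0.2   1.19 -1.01]
38 [-0.26  1.55 -1.4 ]
34 [-0.31  1.88 -1.81]
30 [-0.36  2.18 -2.24]
26 [-0.41  2.45 -2.7 ]
22 [-0.45  2.68 -3.17]
18 [-0.48  2.89 -3.66]
14 [-0.51  3.06 -4.16]
10 [-0.54  3.2  -4.68]
7 [-0.55  3.27 -5.07]
5 [-0.56  3.32 -5.33]
3 [-0.56  3.35 -5.59]
1.5 [-0.56  3.37 -5.79]
0 [-0.57  3.38 -5.99]
-1 [-0.57  3.38 -6.12]
```

View pics/s14.png

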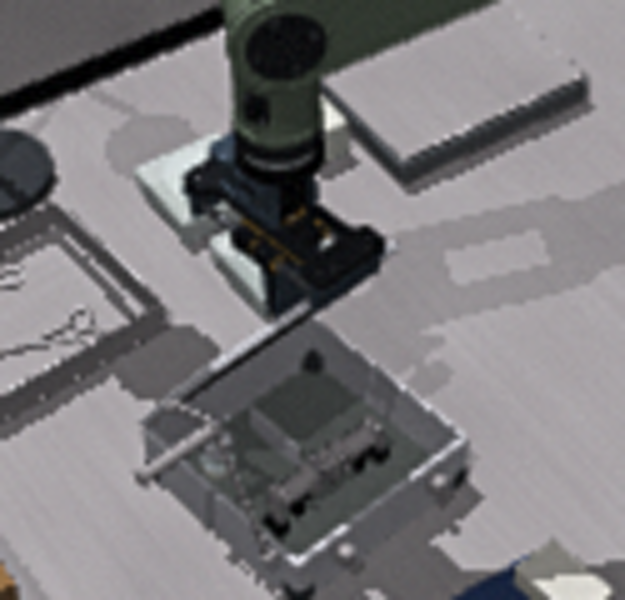

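The lid is following, with about 2–3 N on the tool.

Request:
arm_command:
  motion: [1,-0.06,0.4,-0.31,0,0,0,1,-0.13,0.81,-0.65,0,0,0,1,-0.2,1.19,-1.01,0,0,0,1,-0.26,1.55,-1.4,0,0,0,1,-0.31,1.88,-1.81,0,0,0,1,-0.36,2.18,-2.24,0,0,0,1,-0.41,2.45,-2.7,0,0,0,1,-0.45,2.68,-3.17,0,0,0,1,-0.48,2.89,-3.66,0,0,0]

```text
time_s: 22.7
eef_pos: [0.4772, -0.1139, 0.1319]
ee_rot: [-3.132, 0.002, 1.735]
contact_force: [-0.4, -1.2, 0.4]
gripper_width: 0.001
```

Run:
```python
from h import *
s=manip.sense();print(s['eef_pos'],s['contact_force'])
f=grab_frame('scene');cv2.imwrite('pics/s15.png',cv2.resize(f['frame'][95:215,195:320],None,fx=5,fy=5,interpolation=cv2.INTER_CUBIC))
p=s['eef_pos'];c=np.array([.4868,-.1682]);th=np.radians(9.6);ay=np.array([-np.sin(th),np.cos(th)])
for ed in [18,14,10,7,5,3,1.5,0,-1]:
    e=np.radians(ed);y=-.11+.19*np.cos(e)-.01*np.sin(e)-.0135;z=.065+.19*np.sin(e)+.01*np.cos(e)
    w=c+y*ay; print(ed,np.round((np.array([*w,z])-p)/.025,2))
```

```text
[ 0.47722302 -0.1139491   0.13194787] [-0.36950533 -1.21169779  0.42244688]
18 [ 0.02 -0.04  0.05]
14 [-0.01  0.13 -0.45]
10 [-0.03  0.27 -0.96]
7 [-0.04  0.35 -1.35]
5 [-0.05  0.39 -1.62]
3 [-0.06  0.42 -1.88]
1.5 [-0.06  0.44 -2.08]
0 [-0.06  0.45 -2.28]
-1 [-0.06  0.46 -2.41]
```

View pics/s15.png

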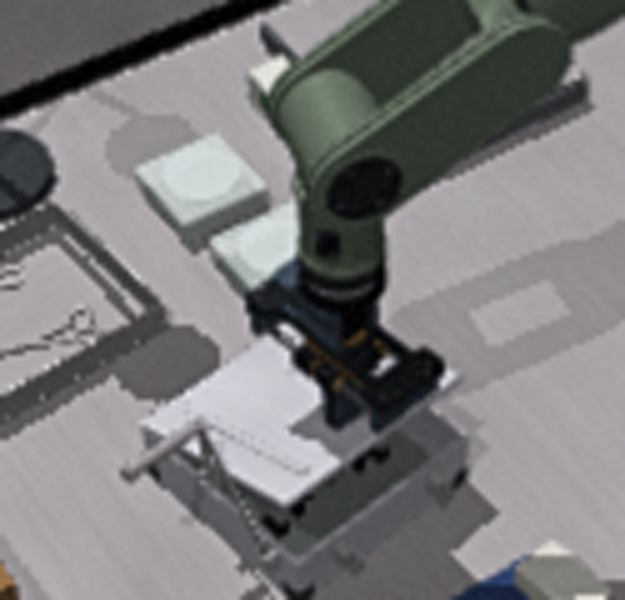

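Request:
arm_command:
  motion: [1,-0.01,0.1,-0.3,0,0,0,1,-0.02,0.18,-0.65,0,0,0,1,-0.03,0.27,-0.96,0,0,0,1,-0.04,0.35,-1.35,0,0,0,1,-0.05,0.39,-1.62,0,0,0,1,-0.06,0.42,-1.88,0,0,0,1,-0.06,0.44,-2.08,0,0,0,1,-0.06,0.45,-2.2,0,0,0]

```text
time_s: 23.75
eef_pos: [0.4744, -0.102, 0.0752]
ee_rot: [-3.129, -0.0, 1.735]
contact_force: [-3.4, -0.0, 16.7]
gripper_width: 0.004
```

Request:
arm_command:
  motion: [1,0,0,-0.06,0,0,0,1,0,0,-0.12,0,0,0,1,0,0,-0.12,0,0,0]

```text
time_s: 24.12
eef_pos: [0.4744, -0.102, 0.0751]
ee_rot: [-3.13, 0.0, 1.735]
contact_force: [-6.8, 1.2, 22.5]
gripper_width: 0.003
```

Run:
```python
from h import *
s=manip.sense();print(s['eef_pos'],s['contact_force'])
f=grab_frame('scene');cv2.imwrite('pics/s16.png',cv2.resize(f['frame'][95:215,195:320],None,fx=5,fy=5,interpolation=cv2.INTER_CUBIC))
```

```text
[ 0.47444002 -0.10200879  0.07514448] [-6.80689961  1.22482815 22.46208278]
```

View pics/s16.png

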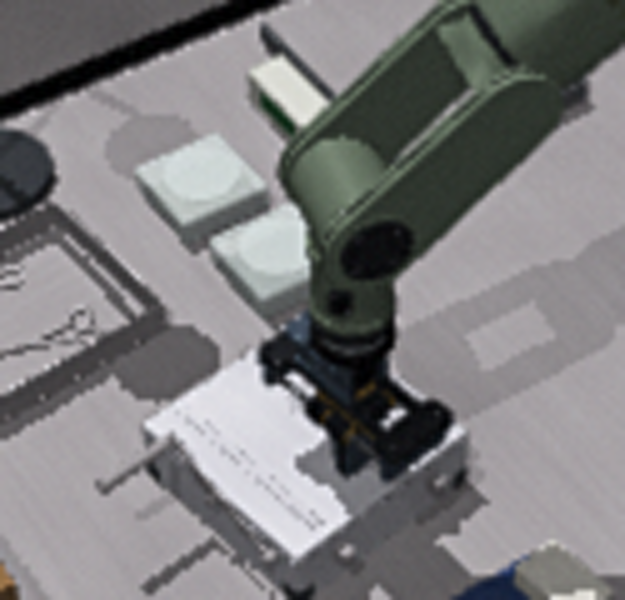

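The tool met firm resistance at z = 0.075 m (22 N), which is the closed height. I'll lift off and check.

Request:
arm_command:
  motion: [1,0,0,0.3,0,0,0,1,0,0,1,0,0,0,1,0,0,3,0,0,0,1,-1,2,5,0,0,0,1,-2,4,6,0,0,0,1,-3,6,6,0,0,0,1,-3,6,6,0,0,0,1,-3,6,6,0,0,0]

```text
time_s: 25.18
eef_pos: [0.3996, 0.0479, 0.2252]
ee_rot: [-3.131, 0.001, 1.736]
contact_force: [0.1, -0.3, -0.6]
gripper_width: 0.007
```

Run:
```python
from h import *
s=manip.sense();print(s['eef_pos'],s['contact_force'])
F=grab_frame('scene');cv2.imwrite('pics/s17.png',cv2.resize(F['frame'][95:215,195:320],None,fx=5,fy=5,interpolation=cv2.INTER_CUBIC))
t=grab_frame('top');save('t17',t)
import pickle;pickle.dump((F,t),open('F17.pkl','wb'))
```

```text
[0.39959781 0.04794975 0.22517611] [ 0.06482112 -0.25614392 -0.55061228]
```

View pics/s17.png

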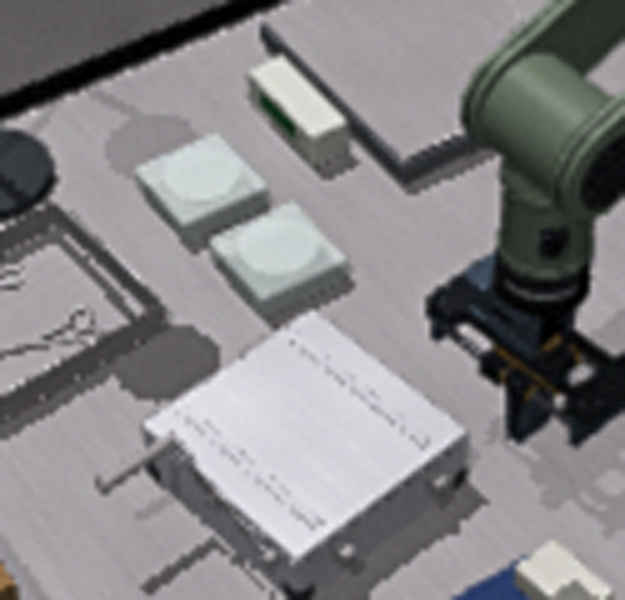

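View pics/t17.png

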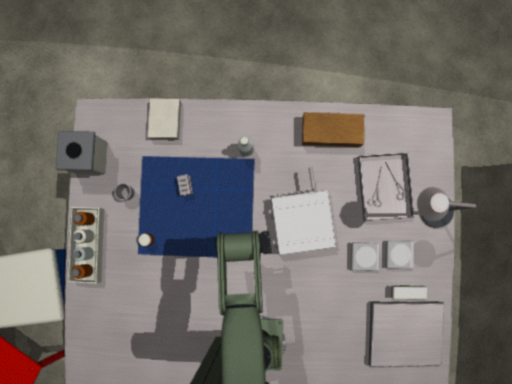

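The lid lies flat on the case, with its free-edge corners at crop (468,435) and (297,560). The bystanders look unmoved. One number to confirm.

Run:
```python
from h import *
import pickle
F,t=pickle.load(open('F17.pkl','rb'))
S=lambda q:((q[0]+.5)/5-.5+195,(q[1]+.5)/5-.5+95)
th=np.radians(9.6);ax=np.array([np.cos(th),np.sin(th),0]);ay=np.array([-np.sin(th),np.cos(th),0]);c=np.array([.4868,-.1682,0])
for q,x in [((468,435),-.11),((297,560),.11)]:
    o,d=ray(F,S(q));k=(.11-(o-c)@ay)/(d@ay);p=o+k*d;print('on y=110 plane: x,z',(p-c)@ax,p[2])
F0=pickle.load(open('F0.pkl','rb'))
for n,a,b in [('scene',F0['scene'],F),('top',F0['top'],t)]:
    dd=cv2.absdiff(a['frame'],b['frame']).max(2)
    for nm,P in dict(spray=(245,145),vialx=None,gauze=(237,251),b1=(365,257),b2=(400,255),cup=(123,193),jar=(145,240)).items():
        if n=='top' and P: print(nm,dd[P[1]-12:P[1]+12,P[0]-12:P[0]+12].mean().round(1))
print(manip.sense()['time_s']);
```

```text
on y=110 plane: x,z -0.10713879967417204 0.07026115079274264
on y=110 plane: x,z 0.11156629073781131 0.07479112762995332
spray 2.8
gauze 73.7
b1 3.2
b2 3.1
cup 2.7
jar 2.8
25.275
```

Run:
```python
from h import *
print(manip.close_job())
```

```text
the job is handed in; nothing more can be done
None
```

The whole sequence is done, and I handed the job in at about 25 s. It gave no verdict, so the results below are from my own measurements.

**What I did**
- **Sleeve:** I drew the handle about 98 mm out by its free end, laid it on the drape and let go. The wrist camera showed it lying flat and clear of the sleeve.
- **Clips:** I took it by the square middle and pressed it down until it bottomed at 11 N, then let go.
- **Stay:** I lifted the knee bar about 47 mm along its arc and released it. The pictures showed the knee bent and the lid tipped only about 6.5°.
- **Lid:** I lowered it in small steps until it met firm resistance at 75 mm, the closed height, then backed away.

**Last checks**
- **Handle:** A picture after release showed both beads over its ends. I measured its centre about 2 mm along and 1.5 mm sideways from the seat, close to the camera's 2 mm accuracy. Its height of about 44.8 mm comes from the tool position. The closed lid now hides it.
- **Lid:** The free-edge corners measured 70 and 75 mm high. The 70 mm reading disagrees with the expected 75 mm; I put it down to picture resolution of about 3 mm per pixel, since the tool stopped at 75 mm.
- **Bystanders:** The bottle, clear boxes, cup and jar looked unchanged in the top view. The arm covered the gauze there, so I checked it only by eye in the scene view, where it looked unmoved. The vial is inside the closed case and was last seen standing just before I lifted off the stay.

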